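# Overhang the power-supply board on the lab jack and hold it

## Robot

A 6-joint arm with a two-finger parallel gripper is mounted at the origin on the work surface. World frame = base frame: x ahead of the robot, y to its left, z up, the work surface at z = 0. Lengths are in m, angles in rad, forces in N, time in s.
With the tool pointing down it reaches from about 0.375 to 0.925 m from the base axis. Payload 5.7 kg.
Tool frame: the origin (TCP) lies midway between the tips of the shut fingers; the grasp point (between the pads) lies 19 mm behind it; z points along the fingers, y is the line along which they close (so a half turn about z gives the same grasp; the last joint's range is limited). The gripper opens to 85 mm and grips with 20 to 120 N. Pads are 22 mm wide; open, the fingers measure 114 mm over their backs; the gripper's body (76 mm by 85 mm) begins 54 mm behind the grasp point. The pads swing forward as they close: fully open they stand 13 mm farther back than shut.
Start: joints at [-1.361, 0.359, 1.51, -0, 1.272, -0.115], TCP at [0.191, -0.569, 0.231] pointing down, gripper open.
Joint ranges: [-2.97, 2.97], [-1.01, 2.36], [0.21, 2.38], [-0.96, 4.11], [0.2, 2.71], [-2.98, 2.98]. Speed limits (rad/s): [2.39, 2.39, 3.14, 3.14, 3.14, 3.14].

## Interface

Orientations are given as a unit quaternion [w, x, y, z].
In Python, from bench import env gives the robot as it stands.
- The arm moves only by the tool step_arm, never from a script. Its argument "moves" is a list of rows, each a list of 3 entries, a list of its own where there are three numbers: the shift along the tool's x, y, z scaled (see below), then the turn, a rotation vector about the tool's x, y, z scaled (see below), then the finger opening in mm, from 0 to 85.4. In form: [[[tx, ty, tz], [wx, wy, wz], claw], ...]. A call has 1 to 12 rows; each row shifts and turns the commanded pose from where the row before left it, along the tool's axes as they then stand; what a row does not reach is not made up. The controller multiplies each number of a shift by 0.02 m and each number of a turn by 0.12 rad. A row lasts 1/10 s, in which the tool goes at most 50 mm and 8.59 degrees, less where a joint would pass 70% of its speed; a pose out of reach is approached as far as the arm can. A call with a number of a shift or a turn outside -1 to 1 is refused whole. A call with a gripper value outside its range is refused whole. The fingers move at their own pace and stop on an object; "force" is the grip in N (left out, the last holds). Time passes only in rows, so rows that do not move let the fingers close. It gives the time, the measured TCP pose, the force, the opening and the grip force at its end, in the units of the state.
- env.observe(): the state, without advancing time (a new reading comes with each control period).
- env.camera(name): name is "scene" or "side" or "wrist"; returns (picture, depth): 384x512x3 uint8, red, green, blue; 384x512 float32, m along the optical axis (not along the pixel's ray), 0 where there is no reading.
- env.calibration(name): a dict with "K" (3x3 intrinsics, pixels), "dist" ([k1, k2, p1, p2, k3] as OpenCV has them; the pictures are not rectified), "view" (4x4, takes a point from world to camera coordinates). Camera axes: x right, y up, looking along -z (the intrinsics and any distortion apply to the point x, -y, -z); pixel columns grow to the right and rows downward; lengths in m; the calibration is good to about 2 mm. A picture is of the moment at which its call begins: read the wrist's pose just before it. calibration takes no time and is no camera call; for the wrist camera it gives the pose at the moment of the call.
- env.sign_off(): hands the job in; it is judged then, once.
The state is a dict: "time": time; "qpos": joint angles; "joint_velocities": joint speeds; "effort": joint torques, N m; "tool_pos": TCP position; "ee_rot": TCP orientation; "ft_force": force on the tool from outside, world axes, zero at the start; "ft_torque": the same for the moment, N m; "grip_width": opening from 0.0 (shut) to 1.0 (fully open); "gripper_force": force on a finger pad.
Only numpy, scipy, OpenCV 4.12 (cv2) and the standard library are available. Lean on these libraries where they do the work, as an engineer would, in place of code of your own. Each camera call takes 0.05 s, during which the arm holds its last target. There are 200 camera calls.

## Task

Set the power-supply board (the long circuit board with the big transformer) down gently, flat and square, in the middle of the lab jack's plate, with its transformer end pointing away from the jack's knob. Then take it by its other end, over by the heat sink, and slide it outward along the plate until the white line across the board lies right over the plate edge opposite the knob and parallel to it, so that the transformer hangs clear for desoldering from below. It is nose-heavy out there: never let it tip, finish while still holding the heat-sink end of the board so that it stays flat on the plate, and leave everything else on the bench where it is.

Things in the scene. Friction and masses are not known exactly. Their poses are not given: they have to be found in the camera images.
- board: power-supply circuit board, 160 (x) by 64 (y) by 3 mm, 0.35 to 0.55 kg, flat underside, lying on the mat; origin: centre of the underside. +x points to the transformer end. Centre of mass 29 mm from the origin towards +x, 13 mm beyond the white line. Two capacitors (19 mm wide, 24 mm tall) at x -6, y +-16 mm; terminal blocks 10 mm tall at both ends.
- board_line (a point): middle of the white line across the board, on its top face, 16 mm from the board's origin towards +x, axes as the board's. The line is 3 mm wide and runs along the board's y.
- board_transformer (a point): top centre of the transformer (dark ferrite core, yellow-taped winding), 46 mm from the board's origin towards +x, axes as the board's. It stands 36 mm above the board's top face; the core's flat flanks are 40 mm apart along y, 24 mm wide along x, with 12 mm of bare board beyond each; the board can be lifted by them.
- board_heatsink (a point): top centre of the black finned heat sink, 46 mm from the board's origin towards -x, axes as the board's. It is 40 mm long (x), 22 mm wide (y) and stands 30 mm above the board's top face, with 21 mm of bare board on each side; it can be gripped across its width.
- jack: lab jack (scissor lifting table) of plain bare metal, fixed on the mat, not to be adjusted; origin at the centre of its underside. Flat smooth top plate 120 mm (x) by 80 mm (y), its top face 75 mm above the underside. +x is outward, away from its black knob, which sticks out 38 mm beyond the plate on the -x side, 38 mm up.
- jack_edge (a point): middle of the top rim of the jack plate's outward edge (opposite the knob), 60 mm from the jack's origin along its x, on the plate's top face; axes as the jack's, x outward. The rim runs along y.
- spare_board: a smaller green circuit board without transformer, 100 x 60 x 3 mm with low parts; origin at the centre of its underside. Not part of the job.
- dispenser: white square flux dispenser bottle with a metal cap, 46 x 46 mm, 88 mm tall; origin at its base centre. Not part of the job.
- spool: small spool of solder standing on its flange, 54 mm across, 38 mm tall; origin at its base centre. Not part of the job.
- tin: round dark tin of brass wool, 68 mm across, about 40 mm tall; origin at its base centre. Not part of the job.
- tweezers: steel tweezers lying flat, about 140 mm long along their x, 8 mm high. Not part of the job.
- screwdriver: screwdriver with black handle lying flat, 160 mm long along its x. Not part of the job.
- tape: roll of amber tape lying flat, 70 mm across, 16 mm high. Not part of the job.
- brush: black antistatic brush lying flat, about 180 mm long along its x, 7 mm high. Not part of the job.
There are look-alikes about, which are no part of the job. What is shaped like the board but red is not meant.

How it is judged:
By the outcome, as a careful person would: the job done as asked, in the order asked, and still so for the second after the job is handed in, while the arm keeps its last pose, push and grip.
It also fails if it takes over 48 s, if anything falls off the work surface, if the arm or the gripper's body presses on something with over 40 N, if the wrist force passes 120 N, or if a joint passes its speed limit or range.

## Working session

There is one attempt and no reset: what is moved stays moved. The work goes in short steps, Python scripts to look and compute and a tool call to move; the robot and the scene stay as the last step left them, time stands still between calls to the robot, and variables do not carry over. Pictures are saved under pics/ and viewed, at most 10 in all, crops included, and the job is handed in when it is done.

Besides the shell and the picture viewer there is one more tool, called by a JSON object that holds its "api" and its "payload", one argument or row to a line. step_arm: Moves the arm, as the interface text tells. Shifts and turns lie within -1 to 1; 1 stands for 0.02 m of shift or 0.12 rad of turn. Its arguments: {"type":"object","properties":{"moves":{"type":"array","items":{"type":"array"}},"force":{"type":"number"}},"required":["moves"]}

```bash
mkdir -p pics; ls
cat > h.py <<'E'
import numpy as np, cv2
from bench import env
def shot(n,tag):
    cal=env.calibration(n); im,d=env.camera(n)
    np.savez(f'pics/{tag}.npz',im=im,d=d,K=cal['K'],dist=cal['dist'],view=cal['view'])
    cv2.imwrite(f'pics/{tag}.png',im[:,:,::-1]); return load(tag)
def load(tag): return dict(np.load(f'pics/{tag}.npz'))
def cloud(s):
    h,w=s['d'].shape; u,v=np.meshgrid(np.arange(w),np.arange(h))
    p=cv2.undistortPoints(np.stack([u,v],-1).reshape(-1,1,2).astype(float),np.array(s['K'],float),np.array(s['dist'],float)).reshape(h,w,2)
    d=s['d'].astype(float); c=np.stack([p[...,0]*d,-p[...,1]*d,-d,np.ones_like(d)],-1)
    P=(c@np.linalg.inv(s['view']).T)[...,:3]; P[d==0]=np.nan; return P
E
python3 - <<'E'
from h import *
a=shot('scene','s0');b=shot('side','d0')
print(env.observe()['tool_pos'],env.observe()['ee_rot'])
for s in(a,b): print(np.linalg.inv(s['view'])[:3].round(3).tolist())
E
```

```text
pics
[ 0.19132208 -0.56802619  0.23053487] [-8.38682685e-04  9.86841518e-01  1.61688320e-01 -3.85694895e-05]
[[0.383, -0.551, 0.741, 1.393], [0.924, 0.212, -0.32, -0.447], [0.019, 0.807, 0.59, 0.78]]
[[-0.718, 0.393, -0.574, -0.187], [-0.696, -0.428, 0.577, 0.614], [-0.019, 0.814, 0.581, 0.795]]
```

View pics/s0.png

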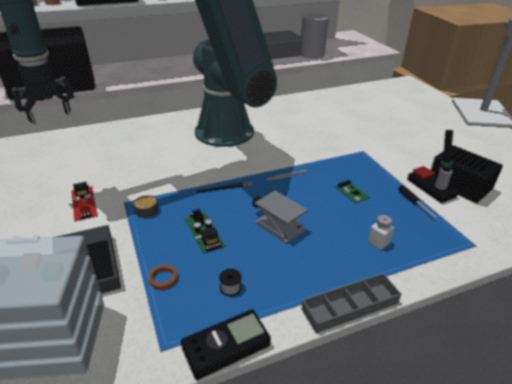

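View pics/d0.png

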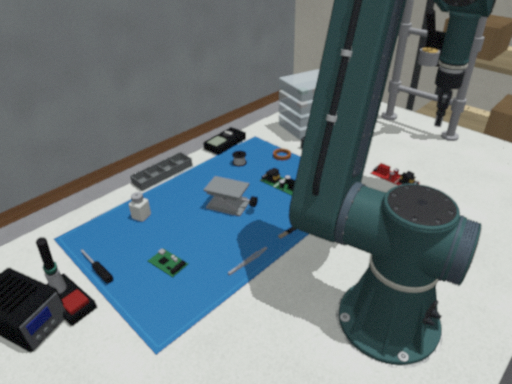

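The scene picture shows the board at about (205,230) and the jack plate at about (282,207). In the side picture the plate is at (227,187) and its knob at (253,201). The red look-alike is off the mat at (83,200). I'll measure with depth next.

Run:
```python
from h import *
s=load('s0');P=cloud(s)
for n,(u,v) in dict(board=(205,230),plate=(282,207),knob=(257,202),tin=(146,206),spool=(231,282),mat=(300,260)).items(): print(n,P[v,u].round(3))
t=load('d0');Q=cloud(t)
for n,(u,v) in dict(plate=(227,187),knob=(253,201),board=(275,180)).items(): print(n,Q[v,u].round(3))
for nm,s,P in(('s',s,P),('d',t,Q)):
    c=P[200,200]; 
    m=(P[...,2]>.068)&(P[...,2]<.082)&(np.hypot(P[...,0]-.62,P[...,1]-.0)<.35)
    n,l,st,ce=cv2.connectedComponentsWithStats(m.astype(np.uint8))
    for i in range(1,n):
        if st[i,4]>100:
            q=P[l==i]; print(nm,st[i],q.mean(0).round(4),cv2.minAreaRect(q[:,:2].astype(np.float32)))
a=load('s0')['im'][150:300,120:320]; b=t['im'][140:240,190:320]
a=cv2.resize(a,(800,600),interpolation=cv2.INTER_CUBIC);cv2.imwrite('pics/s0c.png',a[:,:,::-1])
```

```text
board [ 0.579 -0.246  0.043]
plate [ 0.6   -0.033  0.075]
knob [ 0.556 -0.089  0.076]
tin [ 0.413 -0.371  0.037]
spool [ 0.772 -0.242  0.042]
mat [ 0.737 -0.042  0.005]
plate [ 0.589 -0.035  0.079]
knob [ 0.504 -0.063  0.052]
board [ 0.564 -0.23   0.018]
s [255 191  52  34 923] [ 0.6    -0.0384  0.0767] ((0.5953227281570435, -0.0361340269446373), (0.12403694540262222, 0.08443985134363174), 21.65326690673828)
d [203 176  46  24 673] [ 0.5908 -0.0313  0.0772] ((0.5946366190910339, -0.03488536179065704), (0.12402322888374329, 0.08661328256130219), 21.0747127532959)
```

View pics/s0c.png

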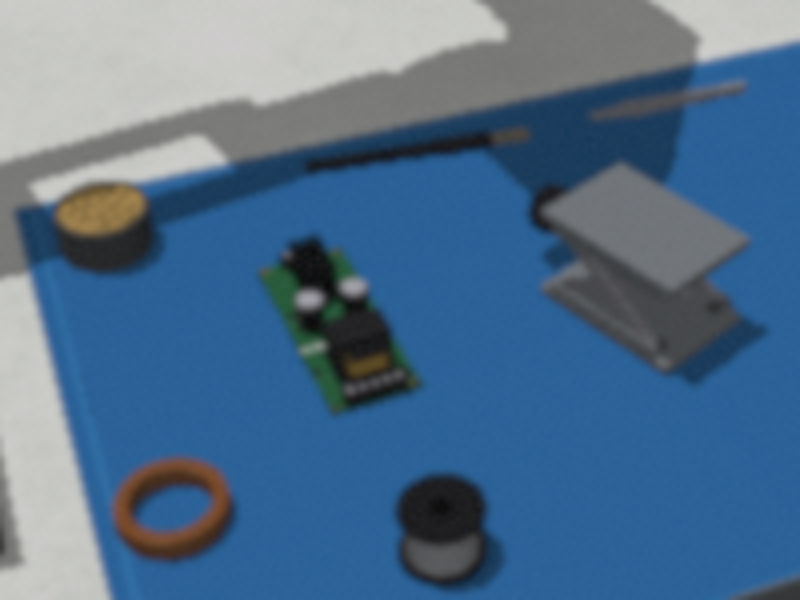

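The crop shows the board with its transformer end at crop (360,380) towards the front and its heat sink at (310,260). The jack knob is at (545,205), so outward runs towards the right and front. Both cameras give the plate at about (0.595,-0.0355) with yaw 21.4°.

```bash
cat >> h.py <<'E'
def yaw_x(q):
    from scipy.spatial.transform import Rotation as R
    return R.from_quat([q[1],q[2],q[3],q[0]])
def green(s,P,c,r=.13):
    hsv=cv2.cvtColor(s['im'],cv2.COLOR_RGB2HSV)
    return (hsv[...,0]>40)&(hsv[...,0]<85)&(hsv[...,1]>80)&(np.hypot(P[...,0]-c[0],P[...,1]-c[1])<r)
E
python3 - <<'E'
from h import *
for t in('s0','d0'):
    s=load(t);P=cloud(s)
    near=np.hypot(P[...,0]-.575,P[...,1]+.24)<.13
    g=green(s,P,(.575,-.24)); q=P[g|(near&(P[...,2]>.012))]
    print(t,g.sum(),np.nanmedian(P[g],0),cv2.minAreaRect(P[g][:,:2].astype(np.float32)),cv2.minAreaRect(q[:,:2].astype(np.float32)))
    for lo,hi in((.036,.05),(.029,.036)):
        h=P[near&(P[...,2]>lo)&(P[...,2]<hi)]; print(lo,len(h),h.mean(0).round(3),h.min(0).round(3),h.max(0).round(3))
o=env.observe(); R=yaw_x(o['ee_rot']).as_matrix(); print(R.round(3))
iv=np.linalg.inv(env.calibration('wrist')['view']); print((R.T@(iv[:3,3]-o['tool_pos'])).round(3),(R.T@iv[:3,:3]).round(3), env.calibration('wrist')['K'])
E
```

```text
s0 261 [ 0.52955086 -0.25900127  0.00565824] ((0.5399759411811829, -0.24092963337898254), (0.156830295920372, 0.06017663702368736), 3.305386781692505) ((0.5399478673934937, -0.24093127250671387), (0.16099219024181366, 0.06017663702368736), 3.305386781692505)
0.036 134 [ 0.578 -0.24   0.04 ] [ 0.474 -0.259  0.036] [ 0.6   -0.218  0.044]
0.029 161 [ 0.542 -0.242  0.032] [ 0.472 -0.266  0.029] [ 0.609 -0.218  0.036]
d0 146 [ 0.52743637 -0.22285938  0.00697686] ((0.5463492274284363, -0.2409641146659851), (0.13291645050048828, 0.05901448056101799), 1.0933340787887573) ((0.5485783219337463, -0.24092158675193787), (0.13737541437149048, 0.05901448056101799), 1.0933340787887573)
0.036 77 [ 0.57  -0.237  0.04 ] [ 0.486 -0.259  0.036] [ 0.598 -0.215  0.046]
0.029 86 [ 0.543 -0.235  0.032] [ 0.488 -0.262  0.029] [ 0.61  -0.213  0.036]
[[ 0.948  0.319 -0.   ]
 [ 0.319 -0.948  0.002]
 [ 0.    -0.002 -1.   ]]
[ 0.083  0.001 -0.143] [[ 0.     0.944  0.329]
 [ 1.    -0.     0.001]
 [ 0.001  0.329 -0.944]] [[310.14717529   0.         257.05293575]
 [  0.         310.14717529 190.2428651 ]
 [  0.           0.           1.        ]]
```

{"api": "step_arm", "payload": {
  "moves": [
    [[1,-0.46,0],[0,0,0],85],
    [[1,-0.46,0],[0,0,0],85],
    [[1,-0.46,0],[0,0,0],85],
    [[1,-0.46,0],[0,0,0],85],
    [[1,-0.46,0],[0,0,0],85],
    [[1,-0.46,0],[0,0,0],85],
    [[1,-0.46,0],[0,0,0],85],
    [[1,-0.46,0],[0,0,0],85],
    [[1,-0.46,0],[0,0,0],85],
    [[1,-0.46,0],[0,0,0],85],
    [[1,-0.46,0],[0,0,0],85],
    [[1,-0.46,0],[0,0,0],85]
  ]
}}

```text
time: 1.3
tool_pos: [0.3841, -0.3864, 0.2309]
ee_rot: [-0.0, 0.987, 0.162, -0.0]
ft_force: [0.8, -0.1, 0.5]
grip_width: 0.998
gripper_force: 0.0
```

{"api": "step_arm", "payload": {
  "moves": [
    [[1,-0.46,0],[0,0,0],85],
    [[1,-0.46,0],[0,0,0],85],
    [[1,-0.46,0],[0,0,0],85],
    [[1,-0.46,0],[0,0,0],85],
    [[1,-0.46,0],[0,0,0],85],
    [[1,-0.46,0],[0,0,0],85],
    [[1,-0.46,0],[0,0,0],85],
    [[1,-0.46,0],[0,0,0],85],
    [[0,0,0],[0,0,0.76],85],
    [[0,0,0],[0,0,0.76],85],
    [[0,0,0],[0,0,0.76],85],
    [[0,0,0],[0,0,0],85]
  ]
}}

```text
time: 2.5
tool_pos: [0.5116, -0.2662, 0.2309]
ee_rot: [-0.0, 1.0, 0.025, -0.0]
ft_force: [-0.1, 0.4, 0.4]
grip_width: 0.993
gripper_force: 0.0
```

Run:
```python
from h import *
s=shot('wrist','w1');o=env.observe();print(o['time'],o['tool_pos'],o['ee_rot'],o['ft_force']);P=cloud(s)
near=np.hypot(P[...,0]-.54,P[...,1]+.24)<.13
g=green(s,P,(.54,-.24)); q=P[g|(near&(P[...,2]>.012))]
print(g.sum(),np.nanmedian(P[g],0),cv2.minAreaRect(P[g][:,:2].astype(np.float32)),cv2.minAreaRect(q[:,:2].astype(np.float32)))
for lo,hi in((.036,.05),(.029,.036)):
    m=near&(P[...,2]>lo)&(P[...,2]<hi); n,l,st,ce=cv2.connectedComponentsWithStats(m.astype(np.uint8))
    for i in range(1,n):
        if st[i,4]>60: h=P[l==i];print(lo,st[i],h.mean(0).round(4),cv2.minAreaRect(h[:,:2].astype(np.float32)))
```

```text
2.55 [ 0.5115883  -0.26635667  0.23092404] [-2.98934692e-04  9.99646244e-01  2.65929666e-02 -3.33063575e-04] [-0.55536279 -0.62931278  0.27797586]
3242 [ 0.53247307 -0.24710975  0.00605002] ((0.5371500253677368, -0.2420395165681839), (0.15676647424697876, 0.061501394957304), 3.2454171180725098) ((0.5413643717765808, -0.24803660809993744), (0.15924599766731262, 0.13830246031284332), 33.41261291503906)
0.036 [214  81  40  25 950] [ 0.5834 -0.2399  0.0418] ((0.5835213661193848, -0.23943936824798584), (0.023772401735186577, 0.03980255499482155), 3.0512535572052)
0.029 [222  71  25  11 269] [ 0.6005 -0.2385  0.0339] ((0.600385308265686, -0.23867742717266083), (0.009862974286079407, 0.02500869892537594), 2.7200396060943604)
0.029 [223 106  25  10 242] [ 0.5656 -0.2412  0.034 ] ((0.5655012726783752, -0.24084798991680145), (0.009624757803976536, 0.02564588002860546), 2.8382279872894287)
0.029 [214 134  17  17 205] [ 0.5302 -0.2272  0.0304] ((0.5300859808921814, -0.2269766628742218), (0.017147105187177658, 0.017968440428376198), 46.89792251586914)
0.029 [243 134  17  17 209] [ 0.532  -0.2591  0.0304] ((0.53193199634552, -0.2592054009437561), (0.017569513991475105, 0.017457442358136177), 18.23595428466797)
```

View pics/w1.png

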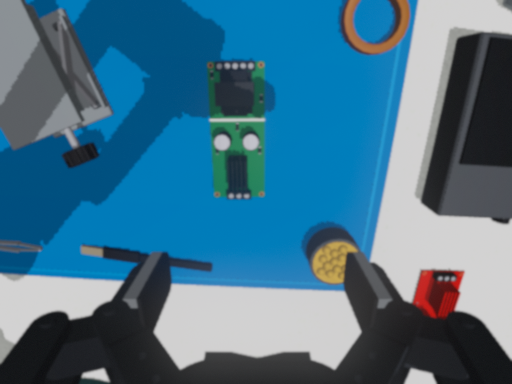

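The wrist picture shows the board from above with its transformer at (236,92), the white line at y≈120 and the heat sink at (238,172). The measured core is 23.8 × 39.8 mm with its top at z 0.042. That gives the board origin at (0.5373,-0.2421) with yaw 3.1°. Next I'll go down astride the core.

{"api": "step_arm", "payload": {
  "moves": [
    [[0.89,-0.29,1],[0,0,0],85],
    [[0.89,-0.29,1],[0,0,0],85],
    [[0.89,-0.29,1],[0,0,0],85],
    [[0.88,-0.28,1],[0,0,0],85],
    [[0,0,1],[0,0,0],85],
    [[0,0,1],[0,0,0],85],
    [[0,0,1],[0,0,0],85],
    [[0,0,1],[0,0,0],85],
    [[0,0,1],[0,0,0],85],
    [[0,0,0.8],[0,0,0],85],
    [[0,0,0.3],[0,0,0],85],
    [[0,0,0],[0,0,0],85]
  ]
}}

```text
time: 3.75
tool_pos: [0.5808, -0.2397, 0.0284]
ee_rot: [-0.001, 1.0, 0.026, -0.001]
ft_force: [-0.7, 0.9, 0.9]
grip_width: 0.996
gripper_force: 0.0
```

{"api": "step_arm", "payload": {
  "moves": [
    [[0,0,0.5],[0,0,0],85],
    [[0,0,0.4],[0,0,0],85],
    [[0,0,0],[0,0,0],50],
    [[0,0,0],[0,0,0],36],
    [[0,0,0],[0,0,0],30],
    [[0,0,0],[0,0,0],30],
    [[0,0,0],[0,0,0],30],
    [[0,0,0],[0,0,0],30]
  ],
  "force": 70
}}

```text
time: 4.55
tool_pos: [0.5821, -0.2401, 0.0119]
ee_rot: [0.0, 1.0, 0.026, 0.001]
ft_force: [0.3, 0.3, 4.8]
grip_width: 0.458
gripper_force: 72.4
```

{"api": "step_arm", "payload": {
  "moves": [
    [[0,0,-0.2],[0,0,0],30],
    [[0,0,-0.4],[0,0,0],30],
    [[0,0,-0.6],[0,0,0],30],
    [[0,0,-0.8],[0,0,0],30],
    [[0,0,-0.8],[0,0,0],30],
    [[0,0,-0.8],[0,0,0],30],
    [[0,0,-0.8],[0,0,0],30],
    [[0,0,-0.8],[0,0,0],30],
    [[0,0,-0.6],[0,0,0],30],
    [[0,0,-0.2],[0,0,0],30],
    [[0,0,0],[0,0,0],30]
  ]
}}

```text
time: 5.65
tool_pos: [0.5818, -0.2401, 0.132]
ee_rot: [0.0, 1.0, 0.026, 0.001]
ft_force: [-0.3, -0.1, -4.1]
grip_width: 0.461
gripper_force: 71.4
```

Run:
```python
from h import *
s=shot('side','d2');o=env.observe();print(o['time'],o['tool_pos'],o['ee_rot'],o['ft_force'],o['ft_torque'],o['gripper_force'])
P=cloud(s)
g=green(s,P,(.55,-.24))&(P[...,2]>.05); print(g.sum())
s=shot('scene','s2');P=cloud(s);g=green(s,P,(.55,-.24))&(P[...,2]>.05);q=P[g]
A=np.c_[q[:,:2]-[.54,-.24],np.ones(len(q))];print(len(q),np.linalg.lstsq(A,q[:,2],rcond=None)[0],cv2.minAreaRect(q[:,:2].astype(np.float32)))
s=shot('wrist','w2')
i=np.hstack([s['im'],load('s2')['im']]);i=cv2.resize(i,(800,300));cv2.imwrite('pics/c2.png',i[:,:,::-1])
```

```text
5.7 [ 0.58137412 -0.23988495  0.13121806] [-7.87489712e-05  9.99672645e-01  2.55849863e-02 -6.67253749e-05] [ 0.96228707  1.14899437 -3.92968623] [ 0.02139098 -0.01053829 -0.02784555] 71.36774897575378
24
123 [ 0.13044672 -0.44314247  0.1276626 ] ((0.5437370538711548, -0.24035564064979553), (0.07673794776201248, 0.14571034908294678), 78.69412231445312)
```

View pics/c2.png

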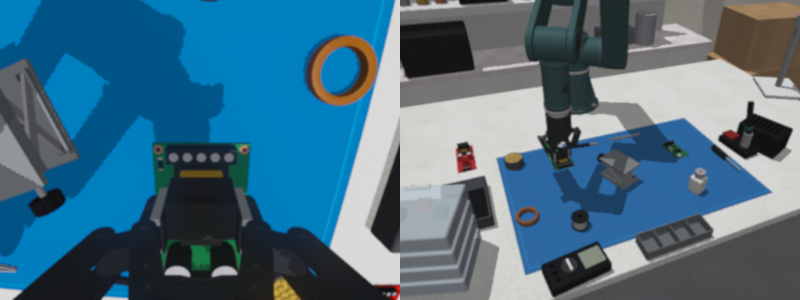

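The board is held level-looking in the fingers, with the terminal block in front at (205,158). I'll measure its pose in the tool frame from the wrist view.

Run:
```python
from h import *
s=load('w2');P=cloud(s);T=np.array([.5814,-.2399,.1312]);
o=env.observe();R=yaw_x(o['ee_rot']).as_matrix();print(o['tool_pos'])
hsv=cv2.cvtColor(s['im'],cv2.COLOR_RGB2HSV)
Q=(P-T)@R
g=(hsv[...,0]>40)&(hsv[...,0]<85)&(hsv[...,1]>80)&(Q[...,2]<.03)
q=Q[g];print(len(q),np.nanmin(q,0),np.nanmax(q,0))
q=q[abs(q[:,2]-np.median(q[:,2]))<.006]
c=np.linalg.lstsq(np.c_[q[:,:2],np.ones(len(q))],q[:,2],rcond=None)[0];print('tilt rad/x,y',c)
f=q[q[:,0]>.02]
for k in range(4): print([len(q[(q[:,0]>a)&(q[:,0]<a+.01)]) for a in np.arange(-.07,.05,.01)])if k==0 else 0
for a in np.arange(-.07,.05,.01):
    z=q[(q[:,0]>a)&(q[:,0]<a+.01)]
    if len(z)>5: print(a.round(2),z.min(0).round(4),z.max(0).round(4),z.mean(0).round(4))
m=(abs(Q[...,0])<.06)&(abs(Q[...,1])<.045)&(abs(Q[...,2])<.03)&(Q[...,0]>.005)
h=Q[m];print(cv2.minAreaRect(h[:,:2].astype(np.float32)))
```

```text
[ 0.5808788  -0.23964162  0.13042178]
3199 [-0.07238246 -0.03019839 -0.07675198] [0.0353538  0.03241875 0.00829731]
tilt rad/x,y [ 0.00142027 -0.001103    0.00629529]
[341, 387, 386, 0, 0, 0, 18, 429, 753, 334, 133, 0]
-0.07 [-0.07   -0.0301  0.005 ] [-0.06    0.0313  0.0078] [-0.0647  0.0013  0.0065]
-0.06 [-0.06   -0.03    0.0011] [-0.05    0.0318  0.0079] [-0.0551  0.0013  0.0064]
-0.05 [-0.05   -0.0256  0.0003] [-0.0404  0.0271  0.0083] [-0.0458  0.0004  0.0056]
-0.01 [-0.0025 -0.0297  0.0056] [-0.      0.032   0.0081] [-0.0012  0.0144  0.0067]
0.0 [ 0.0001 -0.0302  0.0046] [0.01   0.0318 0.0081] [0.0063 0.0007 0.0064]
0.01 [ 0.01   -0.0301  0.0014] [0.02   0.0316 0.0079] [0.0149 0.0024 0.0063]
0.02 [ 0.02   -0.0299  0.0022] [0.0297 0.0316 0.0083] [0.0244 0.0061 0.0063]
0.03 [ 0.03   -0.0302  0.0004] [0.0354 0.0324 0.008 ] [0.0336 0.0031 0.0062]
((0.020186256617307663, 0.0007454864680767059), (0.030371779575943947, 0.06605970859527588), 0.006323268637061119)
```

{"api": "step_arm", "payload": {
  "moves": [
    [[-0.07,-0.5,-0.2],[0,0,0],30],
    [[-0.15,-0.94,-0.2],[0,0,0],30],
    [[-0.15,-0.94,-0.2],[0,0,0],30],
    [[-0.15,-0.94,-0.2],[0,0,0],30],
    [[-0.15,-0.94,0],[0,0,0],30],
    [[-0.15,-0.94,0],[0,0,0],30],
    [[-0.15,-0.94,0],[0,0,0],30],
    [[-0.15,-0.94,0],[0,0,0],30],
    [[-0.15,-0.94,0],[0,0,0],30],
    [[-0.15,-0.9,0],[0,0,0],30],
    [[-0.07,-0.4,0],[0,0,0],30]
  ]
}}

```text
time: 6.9
tool_pos: [0.5413, -0.0532, 0.1471]
ee_rot: [-0.0, 1.0, 0.026, -0.0]
ft_force: [-0.4, -1.0, -4.8]
grip_width: 0.456
gripper_force: 71.3
```

{"api": "step_arm", "payload": {
  "moves": [
    [[0,0,0],[0,0,-0.46],30],
    [[0,0,0],[0,0,-0.8],30],
    [[0,0,0],[0,0,-0.8],30],
    [[0,0,0],[0,0,-0.6],30],
    [[0,0,0],[0,0,0],30],
    [[0,0,0],[0,0,0],30]
  ]
}}

```text
time: 7.5
tool_pos: [0.5423, -0.0554, 0.1473]
ee_rot: [0.0, 0.983, 0.183, 0.0]
ft_force: [-0.5, 0.7, -3.7]
grip_width: 0.458
gripper_force: 71.4
```

```bash
cat >> h.py <<'E'
def plate(P,lo=.069,hi=.085):
    m=(P[...,2]>lo)&(P[...,2]<hi)&(np.hypot(P[...,0]-.595,P[...,1]+.0355)<.09)
    return P[m],m
E
python3 - <<'E'
from h import *
o=env.observe();s=shot('wrist','w3');print(o['time'],o['tool_pos'],o['ee_rot'],np.degrees(2*np.arctan2(o['ee_rot'][2],o['ee_rot'][1])))
P=cloud(s);q,m=plate(P);print(len(q),q.mean(0),np.median(q[:,2]),cv2.minAreaRect(q[:,:2].astype(np.float32)))
E
```

```text
7.5 [ 0.54232361 -0.05535755  0.14727937] [3.25562308e-05 9.83086808e-01 1.83140183e-01 1.16044403e-05] 21.105440593221157
18089 [ 0.6064002  -0.03168467  0.07794709] 0.07794784835746035 ((0.6026443243026733, -0.03283913433551788), (0.09988526254892349, 0.08054765313863754), 22.36005210876465)
```

View pics/w3.png

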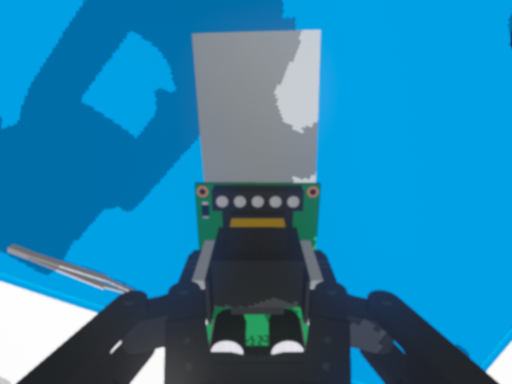

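The plate's far edge is at row ~31 and its sides run from column 193 to 321. The board nose is in front of the fingers. Next I'll fit the plate edges with lines.

```bash
cat >> h.py <<'E'
def edges(P,yaw,amin=-.01):
    """fit far edge and both sides; returns yaw, far a, side b's in frame of u,v about (0.595,-0.0355)"""
    q,m=plate(P); c=np.array([.595,-.0355])
    u=np.array([np.cos(yaw),np.sin(yaw)]);v=np.array([-u[1],u[0]])
    a=(q[:,:2]-c)@u;b=(q[:,:2]-c)@v
    def fit(t,w,lo,hi,sg):
        T=[];W=[]
        for x in np.arange(lo,hi,.004):
            k=w[(t>x)&(t<x+.004)]
            if len(k)>8:T.append(x+.002);W.append(np.sort(sg*k)[-3:].mean()*sg)
        return np.polyfit(T,W,1) if len(T)>3 else None
    return fit(b,a,-.032,.032,1),fit(a,b,amin,.052,1),fit(a,b,amin,.052,-1)
E
python3 - <<'E'
from h import *
P=cloud(load('w3'))
for y in(21.4,22.0):
    for e in edges(P,np.radians(y)): print(y,np.degrees(np.arctan(e[0])).round(2),e[1].round(4))
E
```

```text
21.4 -1.36 0.0576
21.4 1.71 0.039
21.4 0.74 -0.0403
22.0 -0.73 0.0576
22.0 1.15 0.0389
22.0 0.11 -0.0403
```

{"api": "step_arm", "payload": {
  "moves": [
    [[0,0,0],[0,0,-0.2],30],
    [[0.5,0.01,0],[0,0,0],30],
    [[0.9,0.01,0],[0,0,0],30],
    [[1,0.01,0],[0,0,0],30],
    [[1,0.02,0],[0,0,0],30],
    [[0.9,0.01,0.3],[0,0,0],30],
    [[0.5,0.01,0.5],[0,0,0],30],
    [[0.11,0,0.6],[0,0,0],30],
    [[0,0,0.6],[0,0,0],30],
    [[0,0,0.4],[0,0,0],30],
    [[0,0,0.2],[0,0,0],30],
    [[0,0,0],[0,0,0],30]
  ]
}}

```text
time: 8.75
tool_pos: [0.6323, -0.0191, 0.0944]
ee_rot: [-0.0, 0.981, 0.196, -0.001]
ft_force: [0.2, -0.8, -3.8]
grip_width: 0.457
gripper_force: 71.4
```

Run:
```python
from h import *
o=env.observe();s=shot('wrist','w4');print(o['time'],o['tool_pos'],o['ft_force'],np.degrees(2*np.arctan2(o['ee_rot'][2],o['ee_rot'][1])))
P=cloud(s);R=yaw_x(o['ee_rot']).as_matrix();Q=(P-o['tool_pos'])@R
m=(abs(Q[...,1])<.06)&(Q[...,0]>.02)&(Q[...,0]<.06)&(Q[...,2]<.03)
h=Q[m];print(h.max(0).round(4),h.min(0).round(4))
side=shot('side','d4')
i=np.hstack([s['im'],cv2.resize(side['im'][130:250,150:310],(512,384),interpolation=cv2.INTER_CUBIC)]);i=cv2.resize(i,(800,300));cv2.imwrite('pics/c4.png',i[:,:,::-1])
```

```text
8.75 [ 0.63232924 -0.01909797  0.09442219] [ 0.17501379 -0.78324116 -3.8159772 ] 22.57168218069581
[0.0354 0.0323 0.0097] [ 0.02   -0.0315 -0.0238]
```

View pics/c4.png

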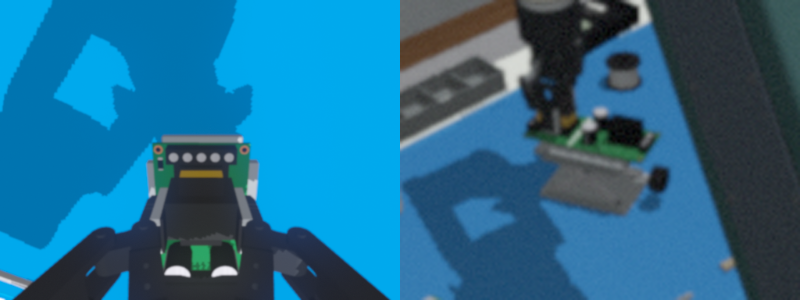

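The wrist view shows the plate peeking out on both sides of the board from row ~160. The grey strip ahead of the board is the jack's base lower down. The side view shows the board hovering level over the plate, knob at the heat-sink end. I'll check the centring numerically.

Run:
```python
from h import *
s=load('w4');P=cloud(s);T=np.array([.6323,-.0191,.0944]);y=np.radians(22.57);u=np.array([np.cos(y),np.sin(y)])
a=(P[...,:2]-T[:2])@u;b=(P[...,:2]-T[:2])@np.array([u[1],-u[0]]);z=P[...,2]
hsv=cv2.cvtColor(s['im'],cv2.COLOR_RGB2HSV)
m=(z>.071)&(z<.081)&(abs(a)<.04)&(abs(b)<.06)
for sg in(1,-1):
    k=m&(sg*b>.033)
    print(sg,k.sum(),np.median(z[k]),a[k].min(),np.sort(a[k])[-8:],np.sort(sg*b[k])[-40::8])
    for x in np.arange(-.03,.02,.008):
        w=k&(a>x)&(a<x+.008)
        if w.sum()>5: print('  ',x.round(3),(sg*b[w]).max().round(4),(sg*b[w]).min().round(4))
```

```text
1 556 0.07796936874920338 -0.011938558672643478 [0.01719406 0.01721194 0.0173257  0.01733541 0.01734716 0.01742964
 0.0174404  0.01757623] [0.0409582  0.04104525 0.04113247 0.0412301  0.04139195]
   -0.014 0.0416 0.0347
   -0.006 0.0414 0.0344
   0.002 0.0415 0.0346
   0.01 0.0414 0.0345
-1 371 0.07796545223987417 -0.010190352384543916 [0.01717169 0.01721049 0.0172636  0.01727712 0.01730221 0.01730419
 0.0174361  0.01746933] [0.03787328 0.037956   0.03803249 0.03810327 0.03822421]
   -0.014 0.0382 0.0337
   -0.006 0.0385 0.0336
   0.002 0.0383 0.0336
   0.01 0.0386 0.0336
```

{"api": "step_arm", "payload": {
  "moves": [
    [[0.09,0.05,0.1],[0,0,0],30],
    [[0,0,0.1],[0,0,0],30],
    [[0,0,0.05],[0,0,0],30],
    [[0,0,0.05],[0,0,0],30],
    [[0,0,0.03],[0,0,0],30],
    [[0,0,0],[0,0,0],30]
  ]
}}

```text
time: 9.45
tool_pos: [0.6354, -0.0191, 0.0886]
ee_rot: [-0.0, 0.981, 0.196, -0.0]
ft_force: [-0.0, 0.8, -5.0]
grip_width: 0.453
gripper_force: 71.4
```

{"api": "step_arm", "payload": {
  "moves": [
    [[0,0,0.025],[0,0,0],30],
    [[0,0,0.025],[0,0,0],30],
    [[0,0,0],[0,0,0],30]
  ]
}}

```text
time: 9.75
tool_pos: [0.6354, -0.0191, 0.0876]
ee_rot: [-0.0, 0.981, 0.196, -0.0]
ft_force: [-0.4, -0.2, -3.2]
grip_width: 0.451
gripper_force: 71.4
```

{"api": "step_arm", "payload": {
  "moves": [
    [[0,0,0.025],[0,0,0],30],
    [[0,0,0],[0,0,0],30]
  ]
}}

```text
time: 9.95
tool_pos: [0.6355, -0.0191, 0.0872]
ee_rot: [-0.0, 0.981, 0.196, -0.0]
ft_force: [1.0, -0.1, -3.9]
grip_width: 0.458
gripper_force: 71.4
```

{"api": "step_arm", "payload": {
  "moves": [
    [[0,0,0.025],[0,0,0],30],
    [[0,0,0],[0,0,0],30]
  ]
}}

```text
time: 10.15
tool_pos: [0.6356, -0.0191, 0.087]
ee_rot: [-0.0, 0.981, 0.196, 0.0]
ft_force: [0.3, 1.3, -0.6]
grip_width: 0.457
gripper_force: 71.7
```

{"api": "step_arm", "payload": {
  "moves": [
    [[0,0,0.025],[0,0,0],30],
    [[0,0,0],[0,0,0],30]
  ]
}}

```text
time: 10.35
tool_pos: [0.6356, -0.0191, 0.0869]
ee_rot: [0.0, 0.981, 0.196, 0.0]
ft_force: [-2.8, 0.0, 5.8]
grip_width: 0.46
gripper_force: 72.4
```

{"api": "step_arm", "payload": {
  "moves": [
    [[0,0,-0.02],[0,0,0],30],
    [[0,0,0],[0,0,0],42],
    [[0,0,0],[0,0,0],46],
    [[0,0,0],[0,0,0],60],
    [[0,0,0],[0,0,0],75],
    [[0,0,0],[0,0,0],80],
    [[0,0,0],[0,0,0],80],
    [[0,0,-0.2],[0,0,0],80],
    [[0,0,-0.6],[0,0,0],80],
    [[0,0,-1],[0,0,0],80],
    [[0,0,-1],[0,0,0],80],
    [[-0.5,0,-0.6],[0,0,0],80]
  ]
}}

```text
time: 11.55
tool_pos: [0.6283, -0.023, 0.1574]
ee_rot: [0.001, 0.981, 0.196, 0.002]
ft_force: [-0.4, -0.5, -0.3]
grip_width: 0.934
gripper_force: 0.0
```

{"api": "step_arm", "payload": {
  "moves": [
    [[-0.6,0,0],[0,0,0],80],
    [[-1,0,0],[0,0,0],80],
    [[-1,0,0],[0,0,0],80],
    [[-1,0,0],[0,0,0],80],
    [[-0.5,0,0],[0,0,0],80],
    [[0,0,0],[0,0,0],80],
    [[0,0,0],[0,0,0],80]
  ]
}}

```text
time: 12.25
tool_pos: [0.5508, -0.0546, 0.1546]
ee_rot: [-0.0, 0.981, 0.196, 0.0]
ft_force: [0.3, 1.4, 0.4]
grip_width: 0.933
gripper_force: 0.0
```

```bash
cat >> h.py <<'E'
def analyse(s,o):
    P=cloud(s);T=o['tool_pos'];q=o['ee_rot'];y=2*np.arctan2(q[2],q[1]);u=np.array([np.cos(y),np.sin(y)])
    a=(P[...,:2]-T[:2])@u;b=(P[...,:2]-T[:2])@np.array([u[1],-u[0]]);z=P[...,2]
    print('t',o['time'],'T',T.round(4),'yaw',np.degrees(y).round(2),'F',o['ft_force'].round(1))
    def rect(m,n):
        if m.sum()>20:
            k=np.c_[a[m],b[m]].astype(np.float32);r=cv2.minAreaRect(k)
            print(n,m.sum(),'c',np.round(r[0],4),'size',np.round(r[1],4),'ang',round(r[2],2),'z',np.median(z[m]).round(4),'min',k.min(0).round(4),'max',k.max(0).round(4))
    near=(abs(b)<.06)&(a>-.04)&(a<.22)
    hsv=cv2.cvtColor(s['im'],cv2.COLOR_RGB2HSV)
    g=(hsv[...,0]>40)&(hsv[...,0]<85)&(hsv[...,1]>80)&near&(z>.074)&(z<.09)
    rect(g,'green')
    A=np.c_[a[g],b[g],np.ones(g.sum())];print('tilt',np.linalg.lstsq(A,z[g],rcond=None)[0].round(4))
    rect(near&(z>.111)&(z<.125)&(a>.03),'trafo'); rect(near&(z>.104)&(z<.115)&(a<.03)&(abs(b)<.02),'sink')
    w=(hsv[...,1]<50)&(hsv[...,2]>150)&near&(z>.078)&(z<.084)&(a>0)
    n,l,st,_=cv2.connectedComponentsWithStats(w.astype(np.uint8))
    for i in range(1,n):
        if st[i,4]>25: rect(l==i,'white')
    p=near&(z>.072)&(z<.0805)&(hsv[...,1]<60)
    rect(p&(b>.034),'plate+');rect(p&(b<-.034),'plate-');
    return a,b,z
E
python3 - <<'E'
from h import *
o=env.observe();s=shot('wrist','w5');analyse(s,o)
E
```

```text
t 12.25 T [ 0.5508 -0.0546  0.1546] yaw 22.57 F [0.3 1.4 0.4]
green 9464 c [0.0471 0.    ] size [0.0645 0.1587] ang 89.99 z 0.081 min [-0.0323 -0.0322] max [0.1264 0.0323]
tilt [-0.0008 -0.0005  0.0811]
trafo 3417 c [0.0942 0.0002] size [0.0263 0.04  ] ang 0.3 z 0.1169 min [ 0.0811 -0.0198] max [0.1073 0.0202]
sink 1095 c [0.0007 0.0003] size [0.0411 0.022 ] ang 0.09 z 0.1109 min [-0.0199 -0.0107] max [0.0212 0.0114]
white 144 c [0.0889 0.0361] size [0.024  0.0069] ang 1.92 z 0.0785 min [0.0768 0.0325] max [0.1008 0.0397]
white 29 c [0.0733 0.0362] size [0.0064 0.0042] ang 82.15 z 0.0783 min [0.0709 0.033 ] max [0.0755 0.0391]
white 537 c [0.0649 0.0036] size [0.0101 0.0707] ang 3.02 z 0.0811 min [ 0.0581 -0.0319] max [0.0682 0.039 ]
white 157 c [ 0.0122 -0.0357] size [0.0067 0.0244] ang 89.01 z 0.0784 min [ 0.     -0.0392] max [ 0.0244 -0.0323]
white 102 c [0.0072 0.0357] size [0.0073 0.014 ] ang 86.47 z 0.0785 min [0.    0.032] max [0.0144 0.0395]
plate+ 1295 c [0.0458 0.0369] size [0.1188 0.006 ] ang 0.17 z 0.0779 min [-0.0136  0.034 ] max [0.1052 0.04  ]
plate- 1245 c [ 0.0456 -0.0367] size [0.0055 0.1194] ang 89.98 z 0.078 min [-0.0141 -0.0395] max [ 0.1052 -0.034 ]
```

View pics/w5.png

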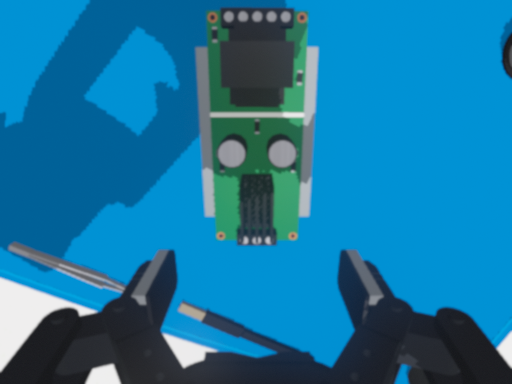

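The board lies flat and square in the middle of the plate: its centre is 1.3 mm off along x, 0 mm laterally, with a tilt under 0.1°. The line is at row 114, the plate's far rim at row 46 and the heat sink at (257,205). The slide needed is about 42 mm. Now I'll grip the heat sink.

{"api": "step_arm", "payload": {
  "moves": [
    [[0.02,0.01,0.4],[0,0,0],60],
    [[0.02,0.01,0.8],[0,0,0],60],
    [[0,0,0.8],[0,0,0],60],
    [[0,0,0.7],[0,0,0],60],
    [[0,0,0.4],[0,0,0],60],
    [[0,0,0.2],[0,0,0],60],
    [[0,0,0.08],[0,0,0],60],
    [[0,0,0],[0,0,0],60]
  ],
  "force": 50
}}

```text
time: 13.1
tool_pos: [0.5518, -0.0545, 0.0871]
ee_rot: [0.0, 0.981, 0.196, 0.0]
ft_force: [0.2, -0.3, 0.5]
grip_width: 0.703
gripper_force: 0.0
```

{"api": "step_arm", "payload": {
  "moves": [
    [[0,0,0],[0,0,0],45],
    [[0,0,0],[0,0,0],32],
    [[0,0,0],[0,0,0],26],
    [[0,0,0],[0,0,0],20],
    [[0,0,0],[0,0,0],12],
    [[0,0,0],[0,0,0],12],
    [[0,0,0],[0,0,0],12]
  ]
}}

```text
time: 13.8
tool_pos: [0.5518, -0.0546, 0.0876]
ee_rot: [0.0, 0.981, 0.196, 0.0]
ft_force: [-1.5, -0.5, 5.7]
grip_width: 0.251
gripper_force: 49.3
```

{"api": "step_arm", "payload": {
  "moves": [
    [[0.1,0,0],[0,0,0],12],
    [[0.2,0,0],[0,0,0],12],
    [[0.2,0,0],[0,0,0],12],
    [[0.2,0,0],[0,0,0],12],
    [[0.1,0,0],[0,0,0],12],
    [[0,0,0],[0,0,0],12]
  ]
}}

```text
time: 14.4
tool_pos: [0.5658, -0.0487, 0.0876]
ee_rot: [0.0, 0.981, 0.196, -0.0]
ft_force: [-2.7, -1.7, 7.4]
grip_width: 0.246
gripper_force: 49.7
```

Run:
```python
from h import *
o=env.observe();s=shot('wrist','w6');analyse(s,o);print(o['gripper_force'])
```

```text
t 14.4 T [ 0.5658 -0.0487  0.0876] yaw 22.62 F [-2.7 -1.7  7.4]
green 13334 c [0.05   0.0002] size [0.0639 0.1353] ang 89.78 z 0.081 min [-0.0176 -0.0319] max [0.1176 0.0324]
tilt [-0.0005 -0.0011  0.0811]
trafo 8888 c [0.0904 0.0003] size [0.0405 0.0348] ang 89.19 z 0.1169 min [ 0.0729 -0.0201] max [0.1078 0.0204]
sink 2597 c [ 0.0002 -0.0001] size [0.0416 0.0399] ang 0.44 z 0.1108 min [-0.0207 -0.02  ] max [0.021  0.0199]
white 278 c [0.0791 0.0355] size [0.0208 0.0077] ang 0.21 z 0.0785 min [0.0687 0.0317] max [0.0895 0.0394]
white 1236 c [0.0606 0.0036] size [0.0724 0.0124] ang 85.04 z 0.0811 min [ 0.057  -0.0328] max [0.0696 0.0393]
white 269 c [0.0458 0.036 ] size [0.0218 0.0066] ang 0.11 z 0.0784 min [0.0349 0.0327] max [0.0567 0.0393]
white 54 c [ 0.0025 -0.036 ] size [0.0083 0.0048] ang 55.13 z 0.0783 min [ 0.     -0.0394] max [ 0.0065 -0.0322]
white 48 c [0.0025 0.0359] size [0.006  0.0049] ang 88.22 z 0.0784 min [0.    0.033] max [0.005  0.0389]
plate+ 2268 c [0.0299 0.0369] size [0.1193 0.0058] ang 0.03 z 0.0779 min [-0.0297  0.034 ] max [0.0896 0.0398]
plate- 2366 c [ 0.03  -0.037] size [0.0061 0.1191] ang 89.99 z 0.078 min [-0.0296 -0.0401] max [ 0.0896 -0.034 ]
49.742297530174255
```

{"api": "step_arm", "payload": {
  "moves": [
    [[0.1,0,0],[0,0,0],12],
    [[0.2,0,0],[0,0,0],12],
    [[0.3,0,0],[0,0,0],12],
    [[0.3,0,0],[0,0,0],12],
    [[0.2,0,0],[0,0,0],12],
    [[0.1,0,0],[0,0,0],12],
    [[0,0,0],[0,0,0],12],
    [[0,0,0],[0,0,0],12]
  ]
}}

```text
time: 15.25
tool_pos: [0.588, -0.0394, 0.0876]
ee_rot: [0.0, 0.981, 0.196, -0.0]
ft_force: [-2.6, -1.0, 6.7]
grip_width: 0.246
gripper_force: 49.6
```

```bash
cat >> h.py <<'E'
def line(s,a,b,z):
    hsv=cv2.cvtColor(s['im'],cv2.COLOR_RGB2HSV)
    w=(hsv[...,1]<70)&(hsv[...,2]>130)&(abs(b)<.0305)&(abs(z-.0812)<.003)&(a>.052)&(a<.072)
    k=np.polyfit(b[w],a[w],1);r=a[w]-np.polyval(k,b[w]);ok=abs(r)<.002;k=np.polyfit(b[w][ok],a[w][ok],1)
    print('line',ok.sum(),'a0',k[1].round(4),'deg',np.degrees(np.arctan(k[0])).round(2),'halfwidth',r[ok].std()*1.73)
    for sg in(1,-1):
        p=(hsv[...,1]<60)&(z>.072)&(z<.0805)&(sg*b>.034)&(sg*b<.0395)&(a>.02)&(a<.12)
        print('edge',sg,[np.sort(a[p&(sg*b>x)&(sg*b<x+.002)])[-3:].mean().round(4) for x in(.034,.036)])
E
python3 - <<'E'
from h import *
o=env.observe();s=shot('wrist','w7');line(s,*analyse(s,o));print(o['gripper_force'])
cv2.imwrite('pics/w7b.png',cv2.resize(s['im'],(800,600))[:,:,::-1])
E
```

```text
t 15.25 T [ 0.588  -0.0394  0.0876] yaw 22.61 F [-2.6 -1.   6.7]
green 13273 c [0.0505 0.0009] size [0.0651 0.1346] ang 89.94 z 0.081 min [-0.0169 -0.0316] max [0.1178 0.0334]
tilt [-0.0007 -0.0013  0.0811]
trafo 8865 c [0.0902 0.0003] size [0.0406 0.0281] ang 89.54 z 0.1169 min [ 0.0761 -0.0201] max [0.1043 0.0205]
sink 2612 c [-0.      0.0001] size [0.0399 0.0416] ang 89.29 z 0.1108 min [-0.0209 -0.0199] max [0.0209 0.02  ]
white 1220 c [0.0628 0.0036] size [0.0127 0.0725] ang 5.75 z 0.081 min [ 0.0531 -0.0329] max [0.066  0.0393]
white 99 c [0.0506 0.0362] size [0.0066 0.0122] ang 89.6 z 0.0783 min [0.0445 0.0328] max [0.0567 0.0394]
white 36 c [0.0424 0.0356] size [0.0026 0.0082] ang 38.61 z 0.0784 min [0.0402 0.0328] max [0.0459 0.0392]
white 47 c [0.0373 0.0358] size [0.0061 0.0045] ang 46.45 z 0.0784 min [0.0343 0.0326] max [0.0397 0.0389]
white 48 c [ 0.0023 -0.0345] size [0.0084 0.0048] ang 44.58 z 0.0784 min [ 0.     -0.0387] max [ 0.0066 -0.0323]
white 31 c [0.0019 0.0362] size [0.0068 0.0032] ang 42.93 z 0.0785 min [0.0001 0.033 ] max [0.0045 0.0388]
plate+ 1650 c [0.0176 0.0369] size [0.0968 0.0059] ang 0.01 z 0.078 min [-0.0308  0.034 ] max [0.066  0.0399]
plate- 1771 c [ 0.0169 -0.037 ] size [0.0979 0.0061] ang 0.01 z 0.078 min [-0.032  -0.0401] max [ 0.0659 -0.034 ]
line 1015 a0 0.0621 deg 0.02 halfwidth 0.001889828324073994
edge 1 [np.float64(0.0659), np.float64(0.0657)]
edge -1 [np.float64(0.0658), np.float64(0.0657)]
49.64855968952179
```

View pics/w7b.png

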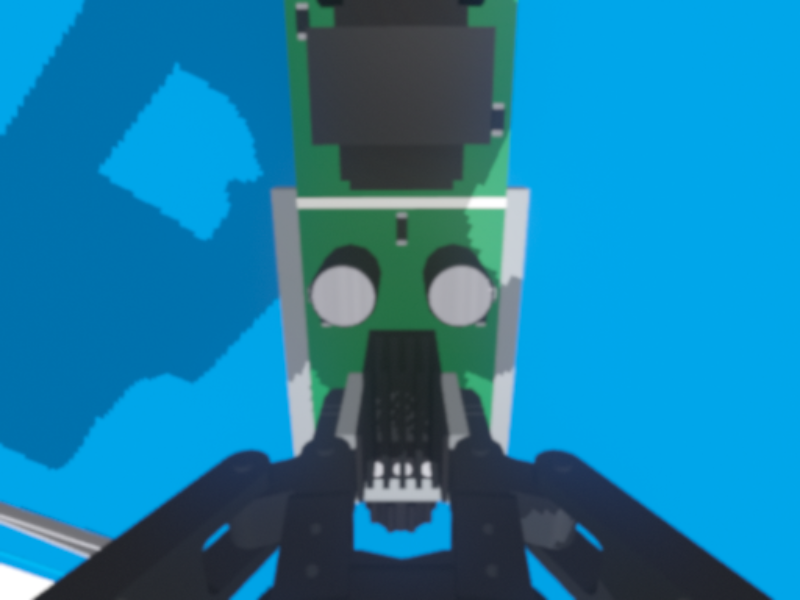

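The line at row ~203 is just inside the rim at row ~188, and measures 3.9 mm short and parallel within 0.1°.

{"api": "step_arm", "payload": {
  "moves": [
    [[0.08,0,0],[0,0,0],12],
    [[0.08,0,0],[0,0,0],12],
    [[0.035,0,0],[0,0,0],12],
    [[0,0,0],[0,0,0],12],
    [[0,0,0],[0,0,0],12],
    [[0,0,0],[0,0,0],12]
  ]
}}

```text
time: 15.9
tool_pos: [0.5912, -0.0381, 0.0876]
ee_rot: [0.0, 0.981, 0.196, -0.001]
ft_force: [-3.5, -1.5, 8.1]
grip_width: 0.248
gripper_force: 49.7
```

Run:
```python
from h import *
o=env.observe();s=shot('wrist','w8');line(s,*analyse(s,o));print(o['gripper_force'])
d=shot('side','d8')
i=np.hstack([s['im'],cv2.resize(d['im'][130:250,150:310],(512,384),interpolation=cv2.INTER_CUBIC)]);i=cv2.resize(i,(800,300));cv2.imwrite('pics/c8.png',i[:,:,::-1])
```

```text
t 15.9 T [ 0.5912 -0.0381  0.0876] yaw 22.61 F [-3.5 -1.5  8.1]
green 13279 c [0.0503 0.0006] size [0.0645 0.1348] ang 89.85 z 0.081 min [-0.017  -0.0316] max [0.1177 0.033 ]
tilt [-0.0006 -0.0016  0.0811]
trafo 8902 c [0.0929 0.0002] size [0.0325 0.0405] ang 0.64 z 0.1169 min [ 0.0765 -0.02  ] max [0.109  0.0206]
sink 2617 c [0.0003 0.0001] size [0.04   0.0408] ang 88.97 z 0.1108 min [-0.0202 -0.02  ] max [0.0209 0.02  ]
white 1185 c [0.0618 0.0036] size [0.0106 0.0722] ang 6.55 z 0.0811 min [ 0.053  -0.0327] max [0.0639 0.0394]
white 206 c [0.0435 0.0361] size [0.0067 0.0194] ang 89.68 z 0.0784 min [0.0338 0.0328] max [0.0531 0.0395]
white 42 c [0.0028 0.0358] size [0.0062 0.0054] ang 86.74 z 0.0783 min [0.     0.0329] max [0.0057 0.0391]
white 37 c [ 0.0022 -0.0357] size [0.0074 0.0033] ang 45.02 z 0.0784 min [ 0.     -0.0388] max [ 0.0055 -0.0329]
plate+ 1579 c [0.0157 0.0369] size [0.0938 0.0058] ang 0.03 z 0.078 min [-0.0312  0.034 ] max [0.0625 0.0398]
plate- 1683 c [ 0.015 -0.037] size [0.095  0.0062] ang 0.15 z 0.078 min [-0.0325 -0.0402] max [ 0.0625 -0.034 ]
line 1017 a0 0.0621 deg 0.03 halfwidth 0.0018885046131406579
edge 1 [np.float64(0.0625), np.float64(0.0624)]
edge -1 [np.float64(0.0624), np.float64(0.0624)]
49.74513351917267
```

View pics/c8.png

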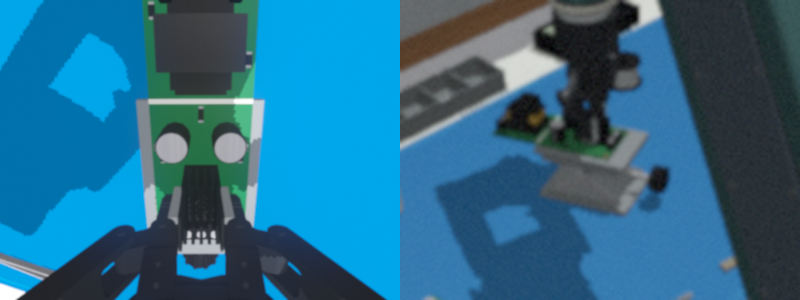

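The line at row ~101 lies on the plate rim, 0.4 mm short. The side view shows the board flat with the transformer hanging clear. One small nudge, then a check.

{"api": "step_arm", "payload": {
  "moves": [
    [[0.02,0,0],[0,0,0],12],
    [[0,0,0],[0,0,0],12],
    [[0,0,0],[0,0,0],12],
    [[0,0,0],[0,0,0],12],
    [[0,0,0],[0,0,0],12]
  ]
}}

```text
time: 16.5
tool_pos: [0.5914, -0.038, 0.0876]
ee_rot: [0.0, 0.981, 0.196, -0.001]
ft_force: [-4.7, -1.9, 8.3]
grip_width: 0.246
gripper_force: 49.8
```

Run:
```python
from h import *
o=env.observe();s=shot('wrist','w9');line(s,*analyse(s,o))
print(env.sign_off())
```

```text
t 16.5 T [ 0.5914 -0.038   0.0876] yaw 22.61 F [-4.7 -1.9  8.3]
green 13266 c [0.0502 0.0008] size [0.1348 0.0648] ang 0.06 z 0.081 min [-0.0172 -0.0316] max [0.1176 0.0332]
tilt [-0.0003 -0.0011  0.081 ]
trafo 8908 c [0.0923 0.0002] size [0.0405 0.0241] ang 89.82 z 0.1169 min [ 0.0802 -0.0201] max [0.1044 0.0204]
sink 2608 c [ 0.0001 -0.0001] size [0.0412 0.0399] ang 0.08 z 0.1108 min [-0.0205 -0.02  ] max [0.0207 0.0199]
white 1396 c [0.0587 0.0082] size [0.0284 0.0775] ang 22.94 z 0.0809 min [ 0.0305 -0.0327] max [0.0639 0.0394]
white 51 c [0.0035 0.0358] size [0.0063 0.0072] ang 85.34 z 0.0784 min [0.     0.0328] max [0.0074 0.039 ]
white 31 c [ 0.0023 -0.0357] size [0.0063 0.0039] ang 85.11 z 0.0784 min [ 0.0002 -0.0387] max [ 0.0044 -0.0325]
plate+ 1576 c [0.0156 0.037 ] size [0.006  0.0934] ang 89.99 z 0.0779 min [-0.0311  0.034 ] max [0.0623 0.04  ]
plate- 1680 c [ 0.0148 -0.0371] size [0.0951 0.0061] ang 0.01 z 0.078 min [-0.0327 -0.0401] max [ 0.0623 -0.034 ]
line 1019 a0 0.0621 deg 0.0 halfwidth 0.0018862644805120077
edge 1 [np.float64(0.0622), np.float64(0.0623)]
edge -1 [np.float64(0.0622), np.float64(0.0622)]
the job is handed in; nothing more can be done
None
```

The job is handed in after 16.5 s: by my last wrist-camera measurement the white line lies within about 0.2 mm of the plate edge and parallel to it, with the board flat and the arm still holding the heat sink; no verdict was returned.

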